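Park the castor caddy in its dock

TASK

Roll the small wheeled medicine caddy by its handle to the parking dock on the worktop: push it forward until both front castors trail straight while its nose is still outside the dock, then steer it nose first between the guide rails and press it gently home until the sprung jaws snap shut behind its coupling pin and hold it against the buffer, and let go. Never ram the dock, keep the vials and cups upright in the tray, and leave the other things on the worktop where they are.

Things in the scene. Friction and masses are not known exactly. Their poses are not given: they have to be found in the camera images.
- caddy_handle (a point): Middle of the caddy's push handle: a level, black rubber-sleeved round bar, 12 mm thick, 70 mm of it free to grasp, 90 mm above the worktop, 35 mm behind the tray. Origin at the bar's centre; x points to the caddy's nose, y along the bar to the caddy's left, z up.
- caddy: Wheeled caddy, 0.9 kg loaded: white four-cell tray 130 x 104 mm, rim 62 mm high; 2 fixed wheels at the rear (45 mm behind the origin), 2 swivel castors in front (45 mm ahead). Rolls with under 1 N; the fixed wheels resist going sideways with a few N. Slippery corner bumpers, 110 mm apart fore and aft, make it 117 mm wide. Origin under the tray's middle, on the worktop; x to the nose, z up; handle bar 100 mm behind.
- caddy_pin_tip (a point): The white nylon coupling pin on the caddy's nose: upright, 14 mm across, 18 mm tall, hanging from a steel tongue, its centre 34 mm above the worktop and 200 mm ahead of the handle bar on the caddy's centre line. Origin at the pin's centre; axes as for the caddy.
- castor_left (a joint): Swivel angle of the left front castor in rad, positive anticlockwise from above: 0 = its wheel trails straight behind its pivot, as it does when the caddy rolls nose first. Wheel 28 mm across, trail 14 mm, pivot 40 mm left of the centre line. Turns freely, stops at +-3.05. Starts askew (0.8 to 2.2) and swings straight by itself within about 60 mm of forward rolling.
- castor_right (a joint): The same for the right front castor (pivot 40 mm right of the centre line; same sign).
- dock: Parking dock, fixed to the worktop: two aluminium guide rails 48 mm high, 150 mm long, 122 mm apart inside, with flared lead-ins reaching 42 mm out in front. Origin on the worktop midway between the near ends of the straight rails; x points inward along the rails (the way the caddy must face and roll), z up. More than 20 N between caddy and dock is ramming.
- dock_catch (a point): Middle setting of the catch behind the rails, 170 mm inward of the dock's origin, 34 mm up, axes as the dock. The grey carriage with jaws and buffer is clamped by hand anywhere within 18 mm of it along x, and its setting is not measured: a seated caddy's pin stands somewhere from -18 to +18 mm in x here, and must be found by feel. The pin first touches the jaws about 20 mm before its seat.
- jaw_left (a joint): Opening of the dock's left sprung jaw in m: 0 = shut, at most 0.010. The pin forces it to about 0.005 (both jaws together resist the push with 4 to 7 N over the first 8 mm), slides on between them with little force, then the jaw snaps back to 0 behind the pin and draws it in.
- jaw_right (a joint): The same for the right jaw.
- buffer (a joint): How far the dock's rubber-faced buffer plunger is pressed in, in m: 0 = out, 0.0075 = solid stop. About 0.004 when the shut jaws hold the pin against it, with about 2.5 N; pushing on past that adds 0.35 N per mm, and after 3.5 mm it is solid and the force shoots up.
- vial_2_mid (a point): Open amber tablet vial, 35 mm across, 82 mm tall, standing loose in the tray's left front cell; point half-way up, z along it.
- vial_3_mid (a point): The same, in the right front cell.
- dose_cup_07_mid (a point): Paper dose cup, 38 mm across, 28 mm tall, standing loose in the left rear cell; point half-way up, z along it.
- dose_cup_08_mid (a point): The same, in the right rear cell.
- pill_bottle_mid (a point): Bystander: white tablet bottle, 48 mm across, 88 mm tall, standing at the back; point half-way up.
- amber_jar_mid (a point): Bystander: amber jar with white lid, 68 mm across, 92 mm tall, at the back; point half-way up.
- stapler_mid (a point): Bystander: desk stapler, 168 x 40 x 71 mm, lying at the back; point in its middle.
Mind the look-alikes: they are no part of the job. What is shaped like the part that bears vial_2_mid but black, green or pink is not meant.

How it is judged:
By the outcome, as a careful person would: the job done as asked, in the order asked, and still so for the second after the job is handed in, with the robot touching nothing.
It also fails if it takes over 72 s, if anything falls off the work surface, if the arm or the gripper's body presses on something with over 40 N, if the wrist force passes 120 N, or if a joint passes its speed limit or range.

ROBOT

A 6-joint arm with a two-finger parallel gripper is mounted at the origin on a cart in front of the work surface, level with it; the furniture and walls round the work are solid. World frame = base frame: x ahead of the robot, y to its left, z up, the work surface at z = 0. Lengths are in mm, angles in rad, forces in N, time in s.
With the tool pointing down it reaches from about 400 to 825 mm from the base axis. Payload 7 kg.
Tool frame: the origin (TCP) lies on the mounting face of the last link; the fingertips stand 178 mm ahead of it and the grasp point (between the pads) lies 159 mm ahead of it; x points along the fingers, y is the direction in which the jaws open and shut, and the axes are right-handed (so a half turn about x gives the same grasp; the last joint's range is limited). The gripper opens to 88 mm and grips with 3 to 60 N. Pads are 19 mm wide; open, the fingers measure 130 mm over their backs; the gripper's body (78 mm by 193 mm) begins 47 mm behind the grasp point.
Start: joints at [1.429, 0.359, 0.012, 0, -1.224, -0.288], TCP at [281.271, 613.582, 404.661] pointing down, gripper open.
Joint ranges: [-3.07, 3.07], [-1.43, 2.12], [-1.02, 1.25], [-3.03, 1.67], [-3.05, -0], [-3.03, 3.03]. Speed limits (rad/s): [2.39, 2.39, 3.01, 3.14, 3.14, 3.14].

INTERFACE

Orientations are given as [roll, pitch, yaw] about the fixed x, y, z axes, in that order (R = Rz(yaw) Ry(pitch) Rx(roll)).
In Python, from bench import ctrl gives the robot as it stands.
- The arm moves only by the tool send_rows, never from a script. Its arguments are lists of equal length, an entry for each row: "grip": the opening, from -1 (shut) to 1 (fully open); "travel": the shift along the tool's x, y, z each as a share of 0.1 m, from -1 to 1, a list of three; "yaw": the turn about the tool's x as a share of 0.5 rad, from -1 to 1. A call has 1 to 12 rows; each row is the pose to reach, as a shift and turn from the pose commanded when the call began, along the tool's axes at that moment; what a row does not reach only later rows make up. A row lasts 1/8 s, in which the tool goes at most 62.5 mm and 10.7 degrees, less where a joint would pass 70% of its speed; a pose out of reach is approached as far as the arm can. A call with a number of a shift or a turn outside -1 to 1 is refused whole. A call with a gripper value outside its range is refused whole. The fingers move at their own pace and stop on an object; "newtons" is the grip in N (left out, the last holds). Time passes only in rows, so rows that repeat a pose let the fingers close. It gives the time, the measured TCP pose, the force and the opening at its end, in the units of the state.
- ctrl.get_obs(): the state, without advancing time (a new reading comes with each control period).
- ctrl.camera(name): name is "scene" or "side" or "wrist"; returns a dict with "color" (480x640x3 uint8, red, green, blue), "depth" (480x640 float32, mm along the optical axis (not along the pixel's ray), 0 where there is no reading), "fx", "fy", "cx", "cy" (pixels), "rvec" (rotation vector, rad) and "tvec" (3), from world to camera coordinates, as OpenCV has them; the wrist camera has in their place "T_tool_cam" (4x4, takes a point from camera to tool coordinates, whose origin is the TCP and whose axes are the tool frame's). Camera axes: x right, y down, z forward; pixel columns grow to the right and rows downward; lengths in mm; the calibration is good to about 2 mm. A picture is of the moment at which its call begins: read the wrist's pose just before it.
- ctrl.close_job(): hands the job in, once; it reports no verdict.
Trained networks look in a picture, given as the dict that the camera call returned (one of the last four; its "shot" number tells which), for a name from the list of things; names that differ only in an ending like _2 or _b are one class to them, and where a whole thing is asked for, a point or a joint stands for the part that bears it (a point fixed in the world has none). Each returns a list of dicts, best first, with "score" (0 to 1); they miss things now and then, are a little off and sometimes report something else, mostly with a low value. They report only what shows in the picture. A call takes as long as a camera call. They do not tell look-alikes from the thing itself.
- ctrl.look_for(picture, thing): "rect" ([left, top, width, height] in pixels, round what is visible of it).
- ctrl.silhouettes(picture, thing): "region" (480x640 bool, what is visible of it) and "rect" ([left, top, width, height] in pixels, round what is visible of it).
- ctrl.mark_of(picture, thing): "position" ([column, row] in pixels: a listed point, or the origin of a listed thing).
The state is a dict: "t": time; "joint_pos": joint angles; "joint_velocities": joint speeds; "joint_torque": joint torques, N m; "tool_pos": TCP position; "orientation": TCP orientation; "ft_force": force on the tool from outside, world axes, zero at the start; "moment": the same for the moment, N m; "finger_gap": opening from 0.0 (shut) to 1.0 (fully open).
Only numpy, scipy, OpenCV 4.12 (cv2) and the standard library are available. Lean on these libraries where they do the work, as an engineer would, in place of code of your own. Each camera call takes 0.05 s, during which the arm holds its last target. There are 200 camera calls.

## Working session

There is one attempt and no reset: what is moved stays moved. The work goes in short steps, Python scripts to look and compute and a tool call to move; the robot and the scene stay as the last step left them, time stands still between calls to the robot, and variables do not carry over. Pictures are saved under pics/ and viewed, about 8 in all and at most 12, crops included, and the job is handed in when it is done.

Besides the shell and the picture viewer there is one more tool, called after "Request:" in YAML: its name, and indented under it one key for each argument. send_rows: Moves the arm, as the interface text tells. Shift numbers are shares of 0.1 m and turn numbers shares of 0.5 rad, none past 1 either way. Its arguments: {"type":"object","properties":{"grip":{"type":"array"},"travel":{"type":"array"},"yaw":{"type":"array"},"newtons":{"type":"number"}},"required":["grip","travel","yaw"]}

```bash
ls; mkdir -p pics; cat > h.py <<'E'
import numpy as np, cv2
from scipy.spatial.transform import Rotation as R
from bench import ctrl
def world(p,uv,depth=None,z=None,pose=None):
    u,v=uv
    ray=np.array([(u-p["cx"])/p["fx"],(v-p["cy"])/p["fy"],1.0])
    if "T_tool_cam" in p:
        T=np.array(p["T_tool_cam"]); Rw=R.from_euler("xyz",pose["orientation"]).as_matrix()
        A=Rw@T[:3,:3]; o=Rw@T[:3,3]+np.array(pose["tool_pos"])
    else:
        Rc=cv2.Rodrigues(np.array(p["rvec"],float))[0]; A=Rc.T; o=-Rc.T@np.array(p["tvec"],float).ravel()
    d=A@ray
    if z is not None: return o+d*(z-o[2])/d[2]
    if depth is None: depth=p["depth"][int(round(v)),int(round(u))]
    return o+d*depth
def save(p,n): cv2.imwrite(n,p["color"][:,:,::-1])
E
python3 - <<'E'
from h import *
o=ctrl.get_obs(); print({k:np.round(v,3) for k,v in o.items()})
for c in ["scene","side","wrist"]:
    p=ctrl.camera(c); save(p,f"pics/{c}0.png")
    for t,z in [("caddy_handle",90),("caddy",0),("caddy_pin_tip",34),("dock",0),("dock_catch",34),("vial_2_mid",None)]:
        for m in ctrl.mark_of(p,t)[:5]:
            uv=m["position"]
            try: print(c,t,round(m["score"],2),np.round(uv,1),"z:",np.round(world(p,uv,z=z if z is not None else 50,pose=o),1),"d:",np.round(world(p,uv,pose=o),1))
            except Exception as e: print(c,t,uv,e)
E
```

```text
pics
{'t': np.float64(0.0), 'joint_pos': array([ 1.429,  0.359,  0.011, -0.   , -1.224, -0.288]), 'joint_velocities': array([-0.001,  0.002, -0.001, -0.   , -0.001,  0.   ]), 'joint_torque': array([ 3.0000e-03, -5.8272e+01,  2.9305e+01,  6.9970e+00,  7.0000e-03,
       -0.0000e+00]), 'tool_pos': array([281.166, 613.439, 403.725]), 'orientation': array([ 1.681,  1.569, -1.89 ]), 'ft_force': array([ 0.459,  0.034, -0.205]), 'moment': array([0.018, 0.01 , 0.026]), 'finger_gap': np.float64(0.998)}
scene caddy_handle 0.83 [196.4 197. ] z: [443.7 366.7  90. ] d: [443.  362.3  92.1]
scene caddy 0.95 [224.7 245. ] z: [473.4 284.3   0. ] d: [457.  201.2  51.5]
scene caddy 0.35 [226. 221.] z: [506.5 390.4   0. ] d: [484.5 285.8  57.7]
scene caddy_pin_tip 0.77 [249.3 255.6] z: [495.6 167.3  34. ] d: [496.5 170.7  31.7]
scene dock_catch 0.8 [364.2 355.3] z: [ 562.2 -166.8   34. ] d: [ 577.7 -142.9    4.3]
scene vial_2_mid 0.66 [240.4 200.9] z: [545.5 380.   50. ] d: [513.5 254.1 113.5]
scene vial_2_mid 0.59 [296.5 229.2] z: [610.8 193.5  50. ] d: [613.1 199.2  46.4]
scene vial_2_mid 0.56 [284.3 
[... 161 characters left out ...]
90.2 340. ] z: [471.9 358.5  90. ] d: [469.9 309.2  40.2]
side caddy 0.58 [391.1 340.6] z: [466.7 270.6   0. ] d: [468.5 310.   39.9]
side dock 0.69 [402.8 284.7] z: [449.8 130.    0. ] d: [456.7 245.8  95.2]
side dock_catch 0.81 [354.7 182.3] z: [ 562.8 -174.    34. ] d: [ 562.  -162.9   40.2]
side vial_2_mid 0.94 [298.2 286. ] z: [623.5 216.9  50. ] d: [621.8 225.7  57.5]
side vial_2_mid 0.86 [289.5 318.4] z: [623.6 294.   50. ] d: [621.1 305.4  61. ]
side vial_2_mid 0.73 [329.6 377.1] z: [549.1 398.7  50. ] d: [547.4 413.8  67.8]
side vial_2_mid 0.58 [373.5 292.1] z: [500.1 215.8  50. ] d: [499.7 262.3  89.7]
side vial_2_mid 0.17 [412.9 347.9] z: [437.7 330.1  50. ] d: [441.9 370.9  92. ]
```

View pics/scene0.png

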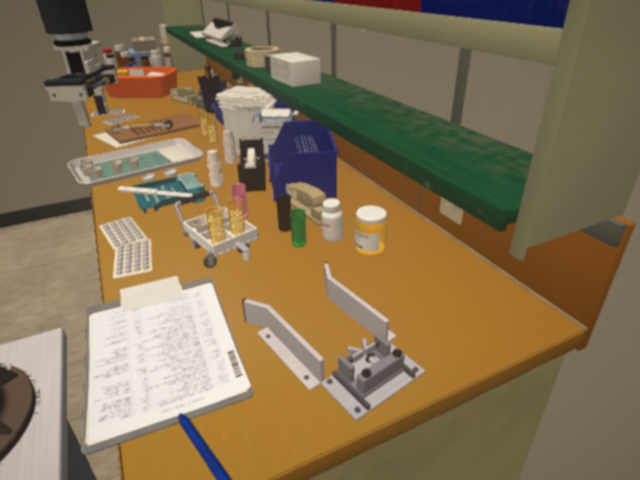

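View pics/side0.png

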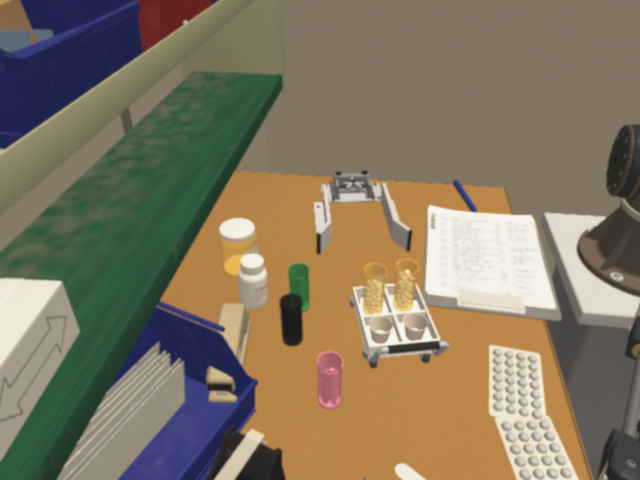

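Scene: there is one caddy, at about (218,225) in scene and (398,320) in side. The amber vials are in its tray, and the black, green and pink look-alikes stand outside it. The dock is at about (330,340) in scene and (360,210) in side, and its mouth faces the caddy. Next I measure the dock rails and the handle from depth.

```bash
cat >> h.py <<'E'
def cloud(p,pose=None):
    v,u=np.mgrid[0:480,0:640]; d=p["depth"]
    c=np.stack([(u-p["cx"])/p["fx"]*d,(v-p["cy"])/p["fy"]*d,d],-1).reshape(-1,3)
    if "T_tool_cam" in p:
        T=np.array(p["T_tool_cam"]); Rw=R.from_euler("xyz",pose["orientation"]).as_matrix()
        w=(c@T[:3,:3].T+T[:3,3])@Rw.T+np.array(pose["tool_pos"])
    else:
        Rc=cv2.Rodrigues(np.array(p["rvec"],float))[0]; w=(c-np.array(p["tvec"],float).ravel())@Rc
    w[d.ravel()<=0]=np.nan
    return w
E
python3 - <<'E'
from h import *
img=np.zeros((600,800,3),np.uint8)
# topdown: x 380..680 -> rows? col=(y from 420..-220), row=x
for k,c in enumerate(["scene","side"]):
    p=ctrl.camera(c); w=cloud(p); col=p["color"].reshape(-1,3)[:,::-1]
    tab=w[(abs(w[:,2])<8)&(w[:,0]>400)&(w[:,0]<650)&(w[:,1]<100)&(w[:,1]>-100)]
    print(c,"table z",np.median(tab[:,2]))
    s=(w[:,0]>380)&(w[:,0]<700)&(w[:,1]>-260)&(w[:,1]<440)&(w[:,2]>12)&(w[:,2]<140)
    a=w[s]; cc=col[s]
    for (x,y,z),b in zip(a,cc):
        q=(int((430-y)*800/700),int((x-400)*0.95)+300*k)
        if 0<=q[1]-300*k<298: cv2.circle(img,q,1,tuple(int(t) for t in b),-1)
    # rails: z 15..52, y range -120..60
    for lo,hi in [(470,555),(580,700)]:
        r=a[(a[:,2]>30)&(a[:,2]<52)&(a[:,1]<-10)&(a[:,1]>-110)&(a[:,0]>lo)&(a[:,0]<hi)]
        if len(r)>10:
            f=np.polyfit(r[:,1],r[:,0],1); print(c,lo,len(r),"x at y=0,-100:",np.polyval(f,[0,-100]),"zmax",r[:,2].max(),"resid",np.std(r[:,0]-np.polyval(f,r[:,1])))
cv2.imwrite("pics/top.png",img)
E
```

```text
scene table z 0.7796264323919361
scene 470 403 x at y=0,-100: [466.20294469 483.66566132] zmax 50.756089795566204 resid 2.420333040697746
scene 580 511 x at y=0,-100: [596.63284965 616.02237135] zmax 50.473093002760635 resid 2.2827178307704328
side table z 0.6232532049637846
side 470 177 x at y=0,-100: [471.23817829 490.68940336] zmax 50.7057328526879 resid 2.4911944979380065
side 580 116 x at y=0,-100: [602.45642869 622.05155278] zmax 51.424678918189066 resid 2.5648062132683513
```

View pics/top.png

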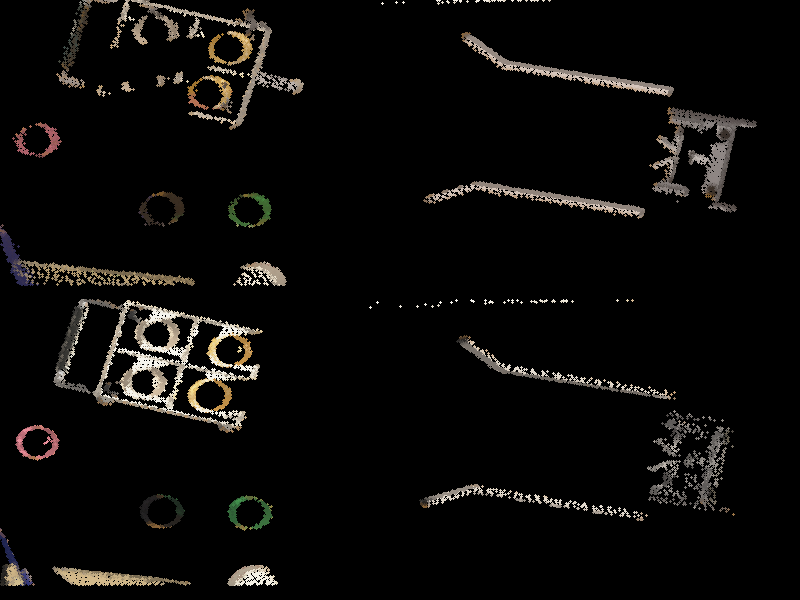

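```bash
cat >> h.py <<'E'
def fit(a,lo,hi,y0=-120,y1=-25):
    r=a[(a[:,2]>46)&(a[:,2]<53)&(a[:,1]<y1)&(a[:,1]>y0)&(a[:,0]>lo)&(a[:,0]<hi)]
    return np.polyfit(r[:,1],r[:,0],1),len(r)
def tool(o):
    M=R.from_euler("xyz",o["orientation"]).as_matrix(); return M
E
python3 - <<'E'
from h import *
o=ctrl.get_obs(); M=tool(o); print("tool axes cols\n",M.round(3)); 
print(np.array(ctrl.camera("wrist")["T_tool_cam"]).round(3))
for c in ["scene","side"]:
    p=ctrl.camera(c); w=cloud(p)
    fa,n=fit(w,470,555);fb,m=fit(w,580,700)
    sl=(fa[0]+fb[0])/2; cl=[(np.polyval(fa,y)+np.polyval(fb,y))/2 for y in (0,-100)]
    print(c,n,m,"slopes",fa[0],fb[0],"center x@0,-100",cl,"sep",(fb[1]-fa[1])*np.cos(np.arctan(sl)))
    # tops of rail near/far ends
    for lo,hi in[(440,555),(570,700)]:
        r=w[(w[:,2]>40)&(w[:,2]<53)&(w[:,1]<70)&(w[:,1]>-150)&(w[:,0]>lo)&(w[:,0]<hi)]; print(" rail far end",r[np.argmin(r[:,1])].round(1),"tip",r[np.argmax(r[:,1])].round(1))
    # handle bar: z 80..100 dark
    col=p["color"].reshape(-1,3).max(1)
    h=w[(w[:,2]>82)&(w[:,2]<100)&(w[:,0]>390)&(w[:,0]<520)&(w[:,1]>330)&(w[:,1]<400)&(col<100)]
    if len(h)>8:
        mu=h.mean(0); v=np.linalg.svd(h[:,:2]-mu[:2],full_matrices=False)[2][0]; t=(h[:,:2]-mu[:2])@v
        print(" handle",len(h),mu.round(1),"dir",v.round(3),"extent",t.min().round(1),t.max().round(1),"mid",(mu[:2]+v*(t.min()+t.max())/2).round(1))
    tr=w[(w[:,2]>58)&(w[:,2]<66)&(w[:,0]>420)&(w[:,0]<580)&(w[:,1]>180)&(w[:,1]<345)]
    print(" tray rect",cv2.minAreaRect(tr[:,:2].astype(np.float32)), len(tr))
    cu=w[(w[:,2]>50)&(w[:,0]>420)&(w[:,0]<580)&(w[:,1]>270)&(w[:,1]<320)]; print(" max z rear cells",np.nanpercentile(cu[:,2],[50,98,100]))
E
```

```text
tool axes cols
 [[-0.    -0.417 -0.909]
 [-0.    -0.909  0.417]
 [-1.     0.     0.   ]]
[[  0.     -0.245   0.97   20.455]
 [  1.      0.     -0.      0.38 ]
 [  0.      0.97    0.245 -66.123]
 [  0.      0.      0.      1.   ]]
scene 239 214 slopes -0.1942926230542491 -0.19958436475793234 center x@0,-100 [np.float64(531.9441067748305), np.float64(551.6379561654396)] sep 129.11502967196995
 rail far end [ 496.5 -150.    48.4] tip [442.2  24.4  49. ]
 rail far end [ 573.7 -149.6   40.6] tip [612.8  58.3  47.3]
 handle 148 [438.3 362.8  92.6] dir [-0.966 -0.258] extent -34.1 32.7 mid [438.9 362.9]
 tray rect ((465.2645568847656, 268.5657653808594), (105.06355285644531, 133.17791748046875), 14.848675727844238) 462
 max z rear cells [59.2172476  68.54067501 69.90114841]
side 100 90 slopes -0.19409150176000523 -0.19077238276082364 center x@0,-100 [np.float64(536.0085685974038), np.float64(555.2517628234452)] sep 129.87857532000407
 rail far end [ 551.5 -149.7   41.4] tip [442.8  28.1  43.7]
 rail far end [ 573.6 -149.9   42.2] tip [614.5  62.   42.2]
 handle 362 [440.9 369.9  92.8] dir [0.966 0.259] extent -34.9 33.8 mid [440.4 369.7]
 tray rect ((468.21923828125, 270.5290222167969), (103.90897369384766, 131.4775848388672), 14.487504005432129) 1039
 max z rear cells [58.62530107 67.98212749 69.16240573]
```

Request:
send_rows:
  grip: [-0.2, -0.2, -0.2, -0.2]
  travel:
    - [0.1, 0.3, -0.5]
    - [0.2, 0.6, -1.0]
    - [0.2, 0.6, -1.0]
    - [0.2, 0.6, -1.0]
  yaw: [0, 0, 0, 0]

```text
t: 1.8
tool_pos: [347.5, 517.3, 385.1]
orientation: [-1.589, 1.57, 1.122]
ft_force: [-0.5, -0.4, 0.9]
finger_gap: 0.603
```

Request:
send_rows:
  grip: [-0.2, -0.2, -0.2, -0.2]
  travel:
    - [0.1, 0.3, -0.5]
    - [0.3, 0.6, -1.0]
    - [0.3, 0.6, -1.0]
    - [0.3, 0.6, -1.0]
  yaw: [0, 0, 0, 0]

```text
t: 2.3
tool_pos: [413.1, 422.1, 355.0]
orientation: [-1.874, 1.57, 0.839]
ft_force: [0.4, 0.6, 0.6]
finger_gap: 0.402
```

Request:
send_rows:
  grip: [-0.2, -0.2, -0.2, -0.2]
  travel:
    - [0.2, 0.2, -0.25]
    - [0.346, 0.386, -0.477]
    - [0.346, 0.386, -0.477]
    - [0.346, 0.386, -0.477]
  yaw: [-0.3, -0.6, -0.69, -0.69]

```text
t: 2.8
tool_pos: [440.1, 367.6, 320.5]
orientation: [-2.191, 1.57, 0.867]
ft_force: [-0.2, 0.7, 0.1]
finger_gap: 0.403
```

Request:
send_rows:
  grip: [-0.2, -0.2, -0.2, -0.2]
  travel:
    - [0, 0, 0]
    - [0, 0, 0]
    - [0, 0, 0]
    - [0, 0, 0]
  yaw: [-0.35, -0.69, -0.69, -0.69]

```text
t: 3.3
tool_pos: [440.1, 367.0, 320.3]
orientation: [-2.439, 1.57, 0.959]
ft_force: [-0.7, 0.0, -0.0]
finger_gap: 0.399
```

```bash
python3 - <<'E'
from h import *
o=ctrl.get_obs(); print({k:np.round(v,3) for k,v in o.items()}); M=tool(o); print(M.round(3))
print("tool y heading deg",np.degrees(np.arctan2(M[1,1],M[0,1])))
p=ctrl.camera("wrist"); save(p,"pics/w1.png")
for m in ctrl.mark_of(p,"caddy_handle")[:2]: print(m["score"],np.round(m["position"]),world(p,m["position"],z=90,pose=o))
w=cloud(p,o); col=p["color"].reshape(-1,3).max(1)
h=w[(w[:,2]>86)&(w[:,2]<100)&(w[:,0]>390)&(w[:,0]<490)&(w[:,1]>340)&(w[:,1]<395)&(col<110)]
print(len(h))
if len(h)>8:
    mu=h.mean(0); v=np.linalg.svd(h[:,:2]-mu[:2],full_matrices=False)[2][0]; t=(h[:,:2]-mu[:2])@v
    print(mu,v,t.min(),t.max(),(mu[:2]+v*(t.min()+t.max())/2))
E
```

```text
{'t': np.float64(3.3), 'joint_pos': array([ 1.036,  0.262, -0.333,  0.   , -0.976,  0.791]), 'joint_velocities': array([-0.006,  0.   , -0.005, -0.   ,  0.001,  0.012]), 'joint_torque': array([ 7.3000e-02, -4.7240e+01,  2.5963e+01,  6.1290e+00,  8.6000e-02,
        4.7000e-02]), 'tool_pos': array([440.124, 366.95 , 320.324]), 'orientation': array([-2.439,  1.57 ,  0.959]), 'ft_force': array([-0.719,  0.044, -0.029]), 'moment': array([-0.081, -0.021, -0.028]), 'finger_gap': np.float64(0.399)}
[[ 0.     0.254 -0.967]
 [ 0.    -0.967 -0.254]
 [-1.    -0.    -0.   ]]
tool y heading deg -75.27909139138075
0.7 [316. 266.] [441.20734125 366.76521668  90.        ]
2521
[448.54014123 368.16581513  94.00812027] [-0.96593854 -0.25877159] -41.79946536002815 29.745818073163445 [454.36168247 369.72538585]
```

View pics/w1.png

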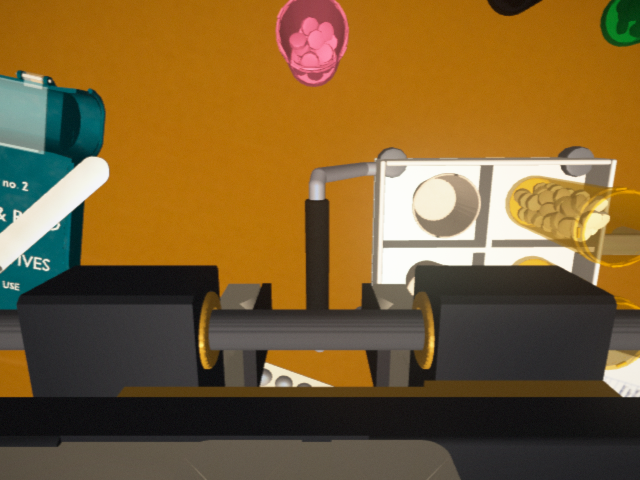

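The wrist picture shows the bar (317,200–350) centred between the fingers and square to them. I go down 71 mm and close.

Request:
send_rows:
  grip: [-0.2, -0.2, -0.2, -0.2, -0.2, -0.2]
  travel:
    - [0.15, 0, 0]
    - [0.3, 0, 0]
    - [0.45, 0, 0]
    - [0.6, 0, 0]
    - [0.71, 0, 0]
    - [0.71, 0, 0]
  yaw: [0, 0, 0, 0, 0, 0]
  newtons: 25

```text
t: 4.15
tool_pos: [440.2, 365.9, 247.9]
orientation: [0.743, 1.569, -2.139]
ft_force: [0.0, 1.3, 0.6]
finger_gap: 0.399
```

Request:
send_rows:
  grip: [-0.4, -0.55, -0.65, -0.7, -0.75, -0.8, -0.9, -1, -1, -1]
  travel:
    - [0, 0, 0]
    - [0, 0, 0]
    - [0, 0, 0]
    - [0, 0, 0]
    - [0, 0, 0]
    - [0, 0, 0]
    - [0, 0, 0]
    - [0, 0, 0]
    - [0, 0, 0]
    - [0, 0, 0]
  yaw: [0, 0, 0, 0, 0, 0, 0, 0, 0, 0]
  newtons: 25

```text
t: 5.4
tool_pos: [440.4, 366.3, 249.2]
orientation: [-2.655, 1.571, 0.747]
ft_force: [-0.0, 0.6, 2.5]
finger_gap: 0.127
```

```bash
cat >> h.py <<'E'
def rel(c):
    """caddy (tray centre) in dock frame seen by one camera: along, lateral(left+), heading error deg"""
    p=ctrl.camera(c); w=cloud(p); return p,w
DO=dict(scene=(531.9,0.197),side=(536.0,0.1925))
def caddy_pose(c,near):
    p,w=rel(c)
    d=np.hypot(w[:,0]-near[0],w[:,1]-near[1])
    tr=w[(w[:,2]>57)&(w[:,2]<67)&(d<88)]
    (ctr,sz,ang)=cv2.minAreaRect(tr[:,:2].astype(np.float32))
    box=cv2.boxPoints((ctr,sz,ang)); e=[box[1]-box[0],box[2]-box[1]]; L=max(e,key=np.linalg.norm)
    if L[1]>0: L=-L
    h=np.degrees(np.arctan2(L[1],L[0]))
    x0,s=DO[c]; s=0.1945; u=np.array([s,-1])/np.hypot(s,1); n=np.array([-u[1],u[0]])
    r=np.array(ctr)-np.array([x0,0])
    print(c,"ctr",np.round(ctr,1),"size",np.round(sz,1),"head",round(h,2),"rel dock: along",round(float(r@u),1),"left",round(float(r@n),1),"dhead",round(h-np.degrees(np.arctan2(u[1],u[0])),2),len(tr))
    return p
def st():
    o=ctrl.get_obs(); M=tool(o); print("t",round(float(o["t"]),2),"tcp",o["tool_pos"].round(1) if hasattr(o["tool_pos"],"round") else o["tool_pos"],"yhead",round(float(np.degrees(np.arctan2(M[1,1],M[0,1]))),2),"F",np.round(o["ft_force"],1),"M",np.round(o["moment"],2),"gap mm",round(float(o["finger_gap"])*88,1)); return o
E
python3 - <<'E'
from h import *
st()
for c in("scene","side"): caddy_pose(c,(467,269))
E
```

```text
t 5.4 tcp [440.4 366.3 249.2] yhead -75.08 F [-0.   0.6  2.5] M [ 0.18  0.05 -0.02] gap mm 11.2
scene ctr [464.6 269.5] size [104.9 135.3] head -74.6 rel dock: along -277.4 left -14.6 dhead 4.39 628
side ctr [487.2 275.7] size [ 65.2 131.9] head -75.88 rel dock: along -280.0 left 4.8 dhead 3.12 606
```

Request:
send_rows:
  grip: [-1, -1, -1, -1, -1, -1, -1, -1, -1, -1, -1, -1]
  travel:
    - [0, 0.01, 0]
    - [0, 0.03, 0]
    - [0, 0.06, 0]
    - [0, 0.1, 0]
    - [0, 0.15, 0]
    - [0, 0.2, 0]
    - [0, 0.25, 0]
    - [0, 0.3, 0]
    - [0, 0.35, 0]
    - [0, 0.39, 0]
    - [0, 0.42, 0]
    - [0, 0.44, 0]
  yaw: [0, 0, 0, 0, 0, 0, 0, 0, 0, 0, 0, 0]

```text
t: 7.0
tool_pos: [451.7, 323.5, 249.1]
orientation: [2.738, 1.571, -0.144]
ft_force: [-0.2, 0.6, 2.6]
finger_gap: 0.125
```

Request:
send_rows:
  grip: [-1, -1, -1, -1, -1, -1, -1, -1, -1, -1, -1, -1]
  travel:
    - [0, 0.02, 0]
    - [0, 0.05, 0]
    - [0, 0.1, 0]
    - [0, 0.15, 0]
    - [0, 0.2, 0]
    - [0, 0.25, 0]
    - [0, 0.3, 0]
    - [0, 0.35, 0]
    - [0, 0.4, 0]
    - [0, 0.44, 0]
    - [0, 0.46, 0]
    - [0, 0.46, 0]
  yaw: [0, 0, 0, 0, 0, 0, 0, 0, 0, 0, 0, 0]

```text
t: 8.5
tool_pos: [463.6, 279.0, 249.0]
orientation: [1.065, 1.57, -1.817]
ft_force: [1.1, 0.4, 2.1]
finger_gap: 0.129
```

```bash
python3 - <<'E'
from h import *
o=st()
p=caddy_pose("scene",(489,182)); 
q=caddy_pose("side",(489,182))
for c,k in(("scene",p),("side",q)):
    for t in("castor_left","castor_right","caddy_pin_tip"):
        for m in ctrl.mark_of(k,t)[:3]: print(c,t,round(m["score"],2),np.round(m["position"]))
a=cv2.resize(p["color"][200:340,150:310,::-1],(480,420),interpolation=cv2.INTER_CUBIC)
b=q["color"][160:380,280:500,::-1]; b=cv2.resize(b,(420,420),interpolation=cv2.INTER_CUBIC)
cv2.imwrite("pics/c2.png",np.hstack([a,b])[:, :800])
E
```

```text
t 8.5 tcp [463.6 279.  249. ] yhead -75.1 F [1.1 0.4 2.1] M [-0.22 -0.51  0.08] gap mm 11.4
scene ctr [488.6 181.3] size [105.3 132.6] head -75.18 rel dock: along -186.2 left -7.9 dhead 3.81 731
side ctr [521.4 191. ] size [ 42.5 132.3] head -74.76 rel dock: along -190.2 left 22.1 dhead 4.23 458Traceback (most recent call last):
  File "<stdin>", line 7, in <module>
ValueError: it knows: amber_jar_mid, caddy, caddy_handle, caddy_pin_tip, dock, dock_catch, dose_cup_07_mid, dose_cup_08_mid, pill_bottle_mid, stapler_mid, vial_2_mid, vial_3_mid
```

```bash
python3 - <<'E'
from h import *
p=ctrl.camera("scene"); q=ctrl.camera("side")
a=cv2.resize(p["color"][200:340,170:310,::-1],(400,400),interpolation=cv2.INTER_CUBIC)
b=cv2.resize(q["color"][170:370,300:500,::-1],(400,400),interpolation=cv2.INTER_CUBIC)
cv2.imwrite("pics/c2.png",np.hstack([a,b]))
E
```

```text
(no output)
```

View pics/c2.png

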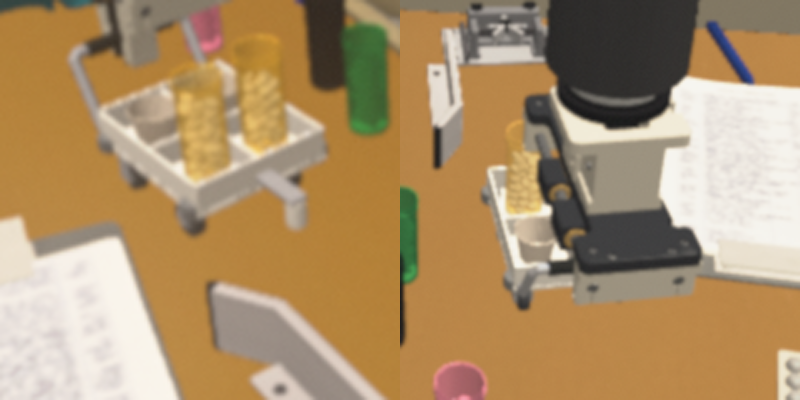

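The vials and cups stand upright and the nose (290,210 in the left crop) is well short of the dock lead-in. The castors have rolled 90 mm. Next I plan the steering curve.

```bash
cat > plan.py <<'E'
import numpy as np
from scipy.interpolate import CubicHermiteSpline
def plan(sc,left,th,send,srows):
    """dock frame: centre (sc,left), heading th(rad,left+); rows at axle s values"""
    s0=sc-45*np.cos(th); y0=left-45*np.sin(th)
    sp=CubicHermiteSpline([s0,send],[y0,0],[np.tan(th),0])
    f=lambda s:(sp(s),np.arctan(sp(s,1))) if s<send else (0.,0.)
    def handle(s): y,t=f(s); return np.array([s-55*np.cos(t),y-55*np.sin(t)]),t
    i=0
    for rows in srows:
        h0,t0=handle(s0)
        for d in rows:
            h,t=handle(s0+d); r=h-h0; hd=np.array([np.cos(t0),np.sin(t0)])
            print(f"[0, {r@hd/100:.3f}, {-(r@np.array([-hd[1],hd[0]]))/100:.3f}]  yaw {-(t-t0)/0.5:.4f}  th {np.degrees(t):.2f} y {f(s0+d)[0]:.1f}")
        s0+=rows[-1]; print("-- axle",s0,"pin",s0+145)
E
python3 -c "
from plan import *
plan(-186.2,-8.2,0.068,-105,[[1,3,7,12,17,22,27,32,37,41,44,45],[1,3,7,12,17,22,27,32,37,41,44,45]])"
```

```text
[0, 0.010, 0.001]  yaw -0.0041  th 4.01 y -11.2
[0, 0.030, 0.003]  yaw -0.0121  th 4.24 y -11.0
[0, 0.070, 0.007]  yaw -0.0270  th 4.67 y -10.7
[0, 0.121, 0.011]  yaw -0.0438  th 5.15 y -10.3
[0, 0.171, 0.013]  yaw -0.0585  th 5.57 y -9.8
[0, 0.221, 0.015]  yaw -0.0712  th 5.93 y -9.3
[0, 0.272, 0.016]  yaw -0.0817  th 6.24 y -8.8
[0, 0.322, 0.016]  yaw -0.0902  th 6.48 y -8.2
[0, 0.372, 0.016]  yaw -0.0966  th 6.66 y -7.7
[0, 0.413, 0.015]  yaw -0.1002  th 6.77 y -7.2
[0, 0.443, 0.014]  yaw -0.1021  th 6.82 y -6.8
[0, 0.453, 0.013]  yaw -0.1026  th 6.83 y -6.7
-- axle -186.0960000839013 pin -41.09600008390129
[0, 0.010, 0.000]  yaw -0.0004  th 6.85 y -6.6
[0, 0.030, 0.000]  yaw -0.0009  th 6.86 y -6.4
[0, 0.071, 0.000]  yaw -0.0009  th 6.86 y -5.9
[0, 0.121, -0.000]  yaw 0.0009  th 6.81 y -5.3
[0, 0.171, -0.001]  yaw 0.0048  th 6.70 y -4.7
[0, 0.222, -0.003]  yaw 0.0107  th 6.53 y -4.1
[0, 0.272, -0.005]  yaw 0.0187  th 6.30 y -3.5
[0, 0.322, -0.007]  yaw 0.0287  th 6.01 y -3.0
[0, 0.373, -0.009]  yaw 0.0409  th 5.66 y -2.5
[0, 0.413, -0.011]  yaw 0.0521  th 5.34 y -2.1
[0, 0.443, -0.013]  yaw 0.0614  th 5.08 y -1.8
[0, 0.453, -0.014]  yaw 0.0646  th 4.98 y -1.7
-- axle -141.0960000839013 pin 3.903999916098712
```

Request:
send_rows:
  grip: [-1, -1, -1, -1, -1, -1, -1, -1, -1, -1, -1, -1]
  travel:
    - [0, 0.01, 0.001]
    - [0, 0.03, 0.003]
    - [0, 0.07, 0.007]
    - [0, 0.12, 0.011]
    - [0, 0.17, 0.013]
    - [0, 0.22, 0.015]
    - [0, 0.27, 0.016]
    - [0, 0.32, 0.016]
    - [0, 0.37, 0.016]
    - [0, 0.41, 0.015]
    - [0, 0.44, 0.014]
    - [0, 0.45, 0.013]
  yaw: [-0.004, -0.012, -0.027, -0.044, -0.058, -0.071, -0.082, -0.09, -0.097, -0.1, -0.102, -0.103]

```text
t: 10.2
tool_pos: [473.9, 235.2, 249.1]
orientation: [0.399, 1.571, -2.431]
ft_force: [1.7, 0.7, 2.8]
finger_gap: 0.13
```

```bash
python3 - <<'E'
from h import *
o=st()
for i in range(2): caddy_pose("scene",(500,137))
E
```

```text
t 10.2 tcp [473.9 235.2 249.1] yhead -72.15 F [1.7 0.7 2.8] M [ 0.27 -0.23 -0.04] gap mm 11.4
scene ctr [504.  140.2] size [106.9 133.9] head -71.22 rel dock: along -143.0 left -0.6 dhead 7.77 772
scene ctr [502.5 143.8] size [105.4 141.9] head -71.69 rel dock: along -146.8 left -1.4 dhead 7.31 781
```

Request:
send_rows:
  grip: [-1, -1, -1, -1, -1, -1, -1, -1, -1, -1, -1, -1]
  travel:
    - [0, 0.01, 0]
    - [0, 0.03, 0]
    - [0, 0.07, 0]
    - [0, 0.12, 0]
    - [0, 0.17, -0.001]
    - [0, 0.22, -0.003]
    - [0, 0.27, -0.005]
    - [0, 0.32, -0.007]
    - [0, 0.37, -0.009]
    - [0, 0.41, -0.011]
    - [0, 0.44, -0.013]
    - [0, 0.45, -0.014]
  yaw: [0, 0, 0, 0, 0.005, 0.011, 0.019, 0.029, 0.041, 0.052, 0.061, 0.065]

```text
t: 11.8
tool_pos: [489.0, 192.8, 249.1]
orientation: [1.782, 1.571, -1.08]
ft_force: [0.0, 1.4, 3.1]
finger_gap: 0.129
```

```bash
cat >> h.py <<'E'
def kin(o,dx=-0.6,dy=-1.0):
    M=tool(o); h=M[:2,1]; c=np.array(o["tool_pos"])[:2]+100*h+[dx,dy]
    u=np.array([.1945,-1])/np.hypot(.1945,1); n=np.array([-u[1],u[0]]); r=c-[531.9,0]
    th=np.arctan2(h@n,h@u); print("kin: along %.1f left %.2f th %.4f rad"%(r@u,r@n,th),"pin",(r@u+100).round(1)); return r@u,r@n,th
E
python3 - <<'E'
from h import *
from plan import plan
o=st(); k=kin(o)
p=caddy_pose("scene",(513,98)); caddy_pose("scene",(513,98))
save(p,"pics/s3.png")
for m in ctrl.mark_of(p,"caddy_pin_tip")[:2]: print(m["score"],world(p,m["position"],z=34))
plan(*k,-103,[[1,3,7,11,15,19,23,27,31,34,36,37]])
E
```

```text
t 11.8 tcp [489.  192.8 249.1] yhead -74.02 F [0.  1.4 3.1] M [ 0.33 -0.32  0.06] gap mm 11.4
kin: along -97.0 left 2.63 th 0.0868 rad pin 3.0
scene ctr [514.2 101.8] size [105.4 145.1] head -73.39 rel dock: along -103.3 left 2.1 dhead 5.61 829
scene ctr [515.  102.3] size [105.8 145.3] head -73.3 rel dock: along -103.7 left 2.9 dhead 5.69 855
0.94 [545.56637188  -5.3000226   34.        ]
0.44 [483.18438462 136.05327848  34.        ]
[0, 0.010, -0.002]  yaw 0.0077  th 4.75 y -1.2
[0, 0.030, -0.006]  yaw 0.0225  th 4.33 y -1.0
[0, 0.070, -0.013]  yaw 0.0502  th 3.54 y -0.8
[0, 0.111, -0.019]  yaw 0.0752  th 2.82 y -0.5
[0, 0.151, -0.023]  yaw 0.0975  th 2.18 y -0.4
[0, 0.191, -0.026]  yaw 0.1170  th 1.62 y -0.2
[0, 0.231, -0.028]  yaw 0.1339  th 1.14 y -0.1
[0, 0.272, -0.029]  yaw 0.1480  th 0.73 y -0.1
[0, 0.312, -0.029]  yaw 0.1593  th 0.41 y -0.0
[0, 0.342, -0.029]  yaw 0.1660  th 0.22 y -0.0
[0, 0.362, -0.028]  yaw 0.1697  th 0.11 y -0.0
[0, 0.372, -0.028]  yaw 0.1712  th 0.07 y -0.0
-- axle -104.80019513517323 pin 40.199804864826774
```

View pics/s3.png

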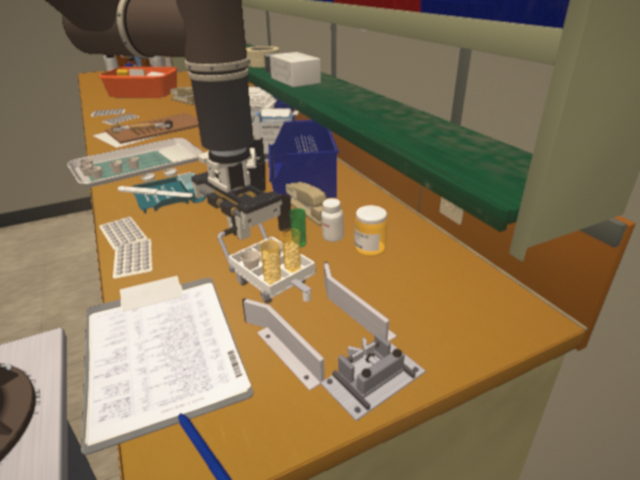

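Request:
send_rows:
  grip: [-1, -1, -1, -1, -1, -1, -1, -1, -1, -1, -1, -1]
  travel:
    - [0, 0.01, -0.002]
    - [0, 0.03, -0.006]
    - [0, 0.07, -0.013]
    - [0, 0.11, -0.019]
    - [0, 0.15, -0.023]
    - [0, 0.19, -0.026]
    - [0, 0.23, -0.028]
    - [0, 0.27, -0.029]
    - [0, 0.31, -0.029]
    - [0, 0.34, -0.029]
    - [0, 0.36, -0.028]
    - [0, 0.37, -0.028]
  yaw: [0.008, 0.022, 0.05, 0.075, 0.097, 0.117, 0.134, 0.148, 0.159, 0.166, 0.17, 0.171]

```text
t: 13.45
tool_pos: [501.9, 158.1, 249.1]
orientation: [0.001, 1.571, -2.947]
ft_force: [0.9, 1.2, 3.1]
finger_gap: 0.13
```

```bash
cat > look.py <<'E'
from h import *
o=st(); k=kin(o)
M=tool(o); h=M[:2,1]; n=np.array([-h[1],h[0]])
# fit tray in caddy frame predicted from kinematics
c=np.array(o["tool_pos"])[:2]+100*h+[-0.6,-1]
p=ctrl.camera("scene"); w=cloud(p)
r=w[:,:2]-c; a=r@h; b=r@n
for nm,s in (("right edge",(abs(b+51)<9)&(abs(a)<50)),("left edge",(abs(b-51)<9)&(abs(a)<50))):
    q=s&(w[:,2]>58)&(w[:,2]<66)
    if q.sum()>10: f=np.polyfit(a[q],b[q],1); print(nm,q.sum(),"b at a=0 %.1f slope deg %.2f"%(f[1],np.degrees(np.arctan(f[0]))))
fr=(abs(a-64)<9)&(abs(b)<45)&(w[:,2]>58)&(w[:,2]<66)
if fr.sum()>10: f=np.polyfit(b[fr],a[fr],1); print("front",fr.sum(),"a at b=0 %.1f slope %.2f"%(f[1],-np.degrees(np.arctan(f[0]))))
for m in ctrl.mark_of(p,"caddy_pin_tip")[:1]:
    x=world(p,m["position"],z=34); u=np.array([.1945,-1])/np.hypot(.1945,1); rr=x[:2]-[531.9,0]
    print("pin",m["score"],x.round(1),"dock along %.1f left %.1f"%(rr@u,rr@[-u[1],u[0]]))
E
python3 look.py
```

```text
t 13.45 tcp [501.9 158.1 249.1] yhead -78.91 F [0.9 1.2 3.1] M [ 0.34 -0.36  0.09] gap mm 11.4
kin: along -60.0 left 0.05 th 0.0014 rad pin 40.0
right edge 104 b at a=0 -50.0 slope deg 0.63
left edge 50 b at a=0 47.9 slope deg 4.92
front 131 a at b=0 63.1 slope 0.77
pin 0.97 [537.2 -41.8  34. ] dock along 42.1 left -2.8
```

Request:
send_rows:
  grip: [-1, -1, -1, -1, -1, -1, -1, -1, -1, -1, -1, -1]
  travel:
    - [0, 0, 0]
    - [0, 0.01, 0]
    - [0, 0.03, 0]
    - [0, 0.06, 0]
    - [0, 0.09, 0]
    - [0, 0.12, 0]
    - [0, 0.15, 0]
    - [0, 0.18, 0]
    - [0, 0.21, 0]
    - [0, 0.23, 0]
    - [0, 0.25, 0]
    - [0, 0.25, 0]
  yaw: [0, 0, 0, 0, 0, 0, 0, 0, 0, 0, 0, 0]
  newtons: 8

```text
t: 15.05
tool_pos: [506.7, 133.5, 249.0]
orientation: [1.12, 1.571, -1.828]
ft_force: [3.3, -0.4, 2.7]
finger_gap: 0.134
```

```bash
python3 look.py
```

```text
t 15.05 tcp [506.7 133.5 249. ] yhead -78.91 F [ 3.3 -0.4  2.7] M [ 0.04 -0.8   0.06] gap mm 11.8
kin: along -35.0 left 0.11 th 0.0015 rad pin 65.0
right edge 108 b at a=0 -49.7 slope deg 0.85
left edge 55 b at a=0 48.5 slope deg 4.38
front 139 a at b=0 63.1 slope 0.34
pin 0.59 [552.4 -60.4  34. ] dock along 63.2 left 8.5
```

Request:
send_rows:
  grip: [-1, -1, -1, -1, -1, -1, -1, -1, -1, -1, -1, -1]
  travel:
    - [0, 0.01, 0]
    - [0, 0.03, 0]
    - [0, 0.06, -0.003]
    - [0, 0.09, -0.005]
    - [0, 0.12, -0.005]
    - [0, 0.15, -0.005]
    - [0, 0.18, -0.005]
    - [0, 0.21, -0.005]
    - [0, 0.24, -0.005]
    - [0, 0.27, -0.005]
    - [0, 0.29, -0.005]
    - [0, 0.3, -0.005]
  yaw: [0, 0.004, 0.008, 0.012, 0.012, 0.012, 0.012, 0.012, 0.012, 0.012, 0.012, 0.012]

```text
t: 16.65
tool_pos: [513.0, 104.2, 249.1]
orientation: [2.504, 1.571, -0.45]
ft_force: [0.6, 0.3, 1.9]
finger_gap: 0.13
```

```bash
python3 look.py
```

```text
t 16.65 tcp [513.  104.2 249.1] yhead -79.25 F [0.6 0.3 1.9] M [ 0.36 -0.65  0.04] gap mm 11.4
kin: along -5.0 left 0.10 th -0.0045 rad pin 95.0
right edge 118 b at a=0 -49.6 slope deg 0.63
left edge 62 b at a=0 48.7 slope deg 4.25
front 150 a at b=0 63.0 slope 1.09
pin 0.64 [551.  -94.3  34. ] dock along 96.2 left 0.7
```

Request:
send_rows:
  grip: [-1, -1, -1, -1, -1, -1, -1, -1, -1, -1, -1, -1]
  travel:
    - [0, 0.01, 0]
    - [0, 0.03, 0]
    - [0, 0.06, 0]
    - [0, 0.09, 0]
    - [0, 0.12, 0]
    - [0, 0.15, 0]
    - [0, 0.18, 0]
    - [0, 0.21, 0]
    - [0, 0.24, 0]
    - [0, 0.26, 0]
    - [0, 0.28, 0]
    - [0, 0.28, 0]
  yaw: [0, 0, 0, 0, 0, 0, 0, 0, 0, 0, 0, 0]

```text
t: 18.25
tool_pos: [518.2, 76.6, 249.0]
orientation: [0.816, 1.571, -2.138]
ft_force: [3.0, 0.4, 2.5]
finger_gap: 0.137
```

```bash
python3 look.py
```

```text
t 18.25 tcp [518.2  76.6 249. ] yhead -79.25 F [3.  0.4 2.5] M [-0.01 -1.01  0.09] gap mm 12.0
kin: along 23.0 left -0.09 th -0.0045 rad pin 123.0
right edge 129 b at a=0 -48.8 slope deg 1.24
left edge 69 b at a=0 49.4 slope deg 4.62
front 151 a at b=0 63.1 slope 1.28
pin 0.63 [ 558.3 -122.7   34. ] dock along 125.4 left 2.5
```

Request:
send_rows:
  grip: [-1, -1, -1, -1, -1, -1, -1, -1, -1, -1]
  travel:
    - [0, 0, -0.005]
    - [0, 0, -0.01]
    - [0, 0.01, -0.01]
    - [0, 0.02, -0.01]
    - [0, 0.035, -0.01]
    - [0, 0.05, -0.01]
    - [0, 0.065, -0.01]
    - [0, 0.08, -0.01]
    - [0, 0.08, -0.01]
    - [0, 0.08, -0.01]
  yaw: [-0.004, -0.009, -0.009, -0.009, -0.009, -0.009, -0.009, -0.009, -0.009, -0.009]

```text
t: 19.6
tool_pos: [520.6, 69.0, 249.0]
orientation: [0.7, 1.57, -2.25]
ft_force: [-0.3, 0.8, 2.6]
finger_gap: 0.132
```

Request:
send_rows:
  grip: [-1, -1, -1, -1, -1, -1, -1]
  travel:
    - [0, 0.01, 0]
    - [0, 0.02, 0]
    - [0, 0.03, 0]
    - [0, 0.04, 0]
    - [0, 0.05, 0]
    - [0, 0.06, 0]
    - [0, 0.06, 0]
  yaw: [0, 0, 0, 0, 0, 0, 0]

```text
t: 20.48
tool_pos: [521.8, 63.1, 249.1]
orientation: [1.363, 1.571, -1.587]
ft_force: [-1.1, -0.1, 2.7]
finger_gap: 0.131
```

Request:
send_rows:
  grip: [-1, -1, -1, -1, -1, -1, -1]
  travel:
    - [0, 0.01, 0]
    - [0, 0.02, 0]
    - [0, 0.03, 0]
    - [0, 0.04, 0]
    - [0, 0.05, 0]
    - [0, 0.05, 0]
    - [0, 0.05, 0]
  yaw: [0, 0, 0, 0, 0, 0, 0]

```text
t: 21.35
tool_pos: [522.7, 58.3, 249.0]
orientation: [0.898, 1.571, -2.051]
ft_force: [0.4, -0.1, 3.2]
finger_gap: 0.128
```

Request:
send_rows:
  grip: [-1, -1, -1, -1, -1, -1, -1]
  travel:
    - [0, 0.01, 0]
    - [0, 0.02, 0]
    - [0, 0.03, 0]
    - [0, 0.04, 0]
    - [0, 0.05, 0]
    - [0, 0.05, 0]
    - [0, 0.05, 0]
  yaw: [0, 0, 0, 0, 0, 0, 0]

```text
t: 22.22
tool_pos: [523.7, 53.3, 249.0]
orientation: [0.823, 1.571, -2.127]
ft_force: [1.5, -0.5, 2.2]
finger_gap: 0.133
```

Pin is at about 147 mm with no resistance yet. I keep going in small steps.

Request:
send_rows:
  grip: [-1, -1, -1, -1, -1, -1, -1]
  travel:
    - [0, 0.01, 0]
    - [0, 0.02, 0]
    - [0, 0.03, 0]
    - [0, 0.04, 0]
    - [0, 0.05, 0]
    - [0, 0.05, 0]
    - [0, 0.05, 0]
  yaw: [0, 0, 0, 0, 0, 0, 0]

```text
t: 23.1
tool_pos: [524.7, 48.5, 249.1]
orientation: [2.595, 1.571, -0.355]
ft_force: [1.0, -0.3, 1.9]
finger_gap: 0.135
```

```bash
python3 look.py
```

```text
t 23.1 tcp [524.7  48.5 249.1] yhead -78.99 F [ 1.  -0.3  1.9] M [ 0.07 -0.35  0.06] gap mm 11.9
kin: along 51.9 left 1.43 th 0.0001 rad pin 151.9
right edge 140 b at a=0 -50.4 slope deg -0.06
left edge 69 b at a=0 48.1 slope deg 2.80
front 168 a at b=0 63.0 slope 0.04
pin 0.6 [570.2  10.4  34. ] dock along -2.9 left 39.6
```

Request:
send_rows:
  grip: [-1, -1, -1, -1, -1, -1, -1]
  travel:
    - [0, 0.01, 0]
    - [0, 0.02, 0]
    - [0, 0.03, 0]
    - [0, 0.04, 0]
    - [0, 0.05, 0]
    - [0, 0.05, 0]
    - [0, 0.05, 0]
  yaw: [0, 0, 0, 0, 0, 0, 0]

```text
t: 24.08
tool_pos: [525.6, 44.0, 249.2]
orientation: [-2.219, 1.57, 1.115]
ft_force: [-0.4, 5.4, 4.1]
finger_gap: 0.131
```

Request:
send_rows:
  grip: [-1, -1, -1, -1, -1, -1]
  travel:
    - [0, 0.01, 0]
    - [0, 0.02, 0]
    - [0, 0.03, 0]
    - [0, 0.04, 0]
    - [0, 0.04, 0]
    - [0, 0.04, 0]
  yaw: [0, 0, 0, 0, 0, 0]

```text
t: 24.82
tool_pos: [526.4, 40.0, 249.2]
orientation: [-2.304, 1.57, 1.03]
ft_force: [-1.0, 5.7, 4.7]
finger_gap: 0.132
```

Jaw resistance of about 5.5 N appeared at pin 152–156, so the seat should be near 173–175. I go on slowly.

Request:
send_rows:
  grip: [-1, -1, -1, -1, -1, -1]
  travel:
    - [0, 0.01, 0]
    - [0, 0.02, 0]
    - [0, 0.03, 0]
    - [0, 0.04, 0]
    - [0, 0.04, 0]
    - [0, 0.04, 0]
  yaw: [0, 0, 0, 0, 0, 0]

```text
t: 25.58
tool_pos: [527.1, 35.6, 249.1]
orientation: [1.177, 1.57, -1.772]
ft_force: [1.5, 0.2, 2.8]
finger_gap: 0.133
```

Request:
send_rows:
  grip: [-1, -1, -1, -1, -1, -1]
  travel:
    - [0, 0.01, 0]
    - [0, 0.02, 0]
    - [0, 0.03, 0]
    - [0, 0.04, 0]
    - [0, 0.04, 0]
    - [0, 0.04, 0]
  yaw: [0, 0, 0, 0, 0, 0]

```text
t: 26.32
tool_pos: [527.9, 31.6, 249.0]
orientation: [0.871, 1.57, -2.079]
ft_force: [1.6, -1.0, 1.5]
finger_gap: 0.131
```

Request:
send_rows:
  grip: [-1, -1, -1, -1]
  travel:
    - [0, 0.01, 0]
    - [0, 0.02, 0]
    - [0, 0.02, 0]
    - [0, 0.02, 0]
  yaw: [0, 0, 0, 0]

```text
t: 26.82
tool_pos: [528.2, 29.8, 249.0]
orientation: [0.686, 1.571, -2.264]
ft_force: [0.9, -0.6, 2.6]
finger_gap: 0.132
```

Request:
send_rows:
  grip: [-1, -1, -1, -1]
  travel:
    - [0, 0.01, 0]
    - [0, 0.015, 0]
    - [0, 0.015, 0]
    - [0, 0.015, 0]
  yaw: [0, 0, 0, 0]

```text
t: 27.32
tool_pos: [528.5, 28.3, 249.0]
orientation: [0.761, 1.571, -2.188]
ft_force: [0.4, -1.5, 2.4]
finger_gap: 0.13
```

Request:
send_rows:
  grip: [-1, -1, -1, -1]
  travel:
    - [0, 0.01, 0]
    - [0, 0.015, 0]
    - [0, 0.015, 0]
    - [0, 0.015, 0]
  yaw: [0, 0, 0, 0]

```text
t: 27.82
tool_pos: [528.9, 27.0, 249.1]
orientation: [-3.041, 1.571, 0.293]
ft_force: [1.2, -0.9, 1.9]
finger_gap: 0.133
```

```bash
python3 look.py; python3 - <<'E'
from h import *
p=ctrl.camera("scene"); cv2.imwrite("pics/d4.png",cv2.resize(p["color"][250:400,230:430,::-1],(800,600),interpolation=cv2.INTER_CUBIC))
E
```

```text
t 27.82 tcp [528.9  27.  249.1] yhead -78.99 F [ 1.2 -0.9  1.9] M [-0.15 -0.6  -0.02] gap mm 11.7
kin: along 73.8 left 1.42 th 0.0001 rad pin 173.8
right edge 150 b at a=0 -51.0 slope deg -0.21
left edge 79 b at a=0 47.9 slope deg 2.57
front 168 a at b=0 62.8 slope 0.02
pin 0.69 [ 564.1 -170.4   34. ] dock along 173.5 left -0.9
```

View pics/d4.png

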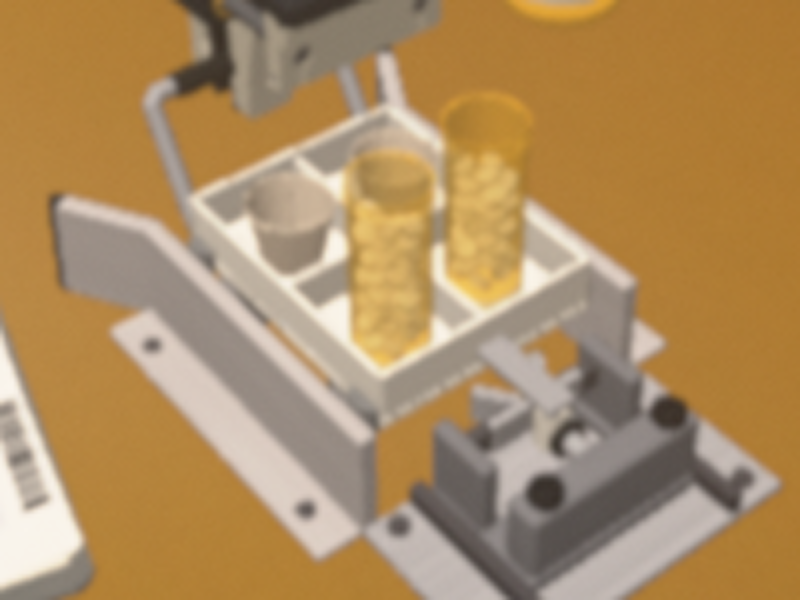

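Pin (545,430) is right against the buffer (570,438) and the load is upright. I press on in 1 mm steps to confirm by force.

Request:
send_rows:
  grip: [-1, -1, -1, -1]
  travel:
    - [0, 0.005, 0]
    - [0, 0.01, 0]
    - [0, 0.01, 0]
    - [0, 0.01, 0]
  yaw: [0, 0, 0, 0]

```text
t: 28.48
tool_pos: [529.1, 26.1, 249.1]
orientation: [-2.424, 1.571, 0.91]
ft_force: [0.3, 3.8, 1.9]
finger_gap: 0.133
```

Request:
send_rows:
  grip: [-1, -1, -1, -1]
  travel:
    - [0, 0.005, 0]
    - [0, 0.01, 0]
    - [0, 0.01, 0]
    - [0, 0.01, 0]
  yaw: [0, 0, 0, 0]

```text
t: 28.98
tool_pos: [529.3, 25.0, 249.1]
orientation: [-3.141, 1.571, 0.193]
ft_force: [0.9, 3.5, 2.7]
finger_gap: 0.128
```

Fy stepped up to 3.5 N, which matches pressing the buffer past the seat. A light pull-back will tell whether the jaws hold the pin.

Request:
send_rows:
  grip: [-1, -1, -1, -1, -1]
  travel:
    - [0, -0.01, 0]
    - [0, -0.02, 0]
    - [0, -0.025, 0]
    - [0, -0.025, 0]
    - [0, -0.025, 0]
  yaw: [0, 0, 0, 0, 0]

```text
t: 29.6
tool_pos: [528.8, 27.1, 249.1]
orientation: [1.134, 1.57, -1.815]
ft_force: [2.8, -2.7, 2.6]
finger_gap: 0.133
```

Request:
send_rows:
  grip: [-1, -1, -1, -1]
  travel:
    - [0, -0.005, 0]
    - [0, -0.01, 0]
    - [0, -0.01, 0]
    - [0, -0.01, 0]
  yaw: [0, 0, 0, 0]

```text
t: 30.1
tool_pos: [528.6, 27.6, 249.0]
orientation: [1.07, 1.569, -1.879]
ft_force: [4.1, -6.2, 1.8]
finger_gap: 0.132
```

The pull reached 6 N and the pin held, so the jaws are shut behind it. I relax to neutral, then open and rise.

Request:
send_rows:
  grip: [-1, -1, -1, -1]
  travel:
    - [0, 0.01, 0]
    - [0, 0.018, 0]
    - [0, 0.018, 0]
    - [0, 0.018, 0]
  yaw: [0, 0, 0, 0]

```text
t: 30.6
tool_pos: [528.9, 26.8, 249.1]
orientation: [-1.683, 1.571, 1.651]
ft_force: [1.9, 0.6, 2.7]
finger_gap: 0.131
```

Request:
send_rows:
  grip: [-0.65, -0.55, -0.4, -0.3, -0.2, -0.2, -0.2]
  travel:
    - [0, 0, 0]
    - [0, 0, 0]
    - [0, 0, 0]
    - [0, 0, 0]
    - [0, 0, 0]
    - [0, 0, 0]
    - [0, 0, 0]
  yaw: [0, 0, 0, 0, 0, 0, 0]

```text
t: 31.48
tool_pos: [528.9, 26.6, 249.1]
orientation: [0.572, 1.571, -2.377]
ft_force: [0.1, 0.3, 1.1]
finger_gap: 0.402
```

Request:
send_rows:
  grip: [-0.2, -0.2, -0.2, -0.2, -0.2, -0.2, -0.2, -0.2]
  travel:
    - [-0.05, 0, 0]
    - [-0.15, 0, 0]
    - [-0.3, 0, 0]
    - [-0.45, 0, 0]
    - [-0.6, 0, 0]
    - [-0.8, 0, 0]
    - [-1, 0, 0]
    - [-1, 0, 0]
  yaw: [0, 0, 0, 0, 0, 0, 0, 0]

```text
t: 32.48
tool_pos: [529.3, 26.8, 351.3]
orientation: [-2.998, 1.567, 0.336]
ft_force: [-0.3, 0.0, -1.3]
finger_gap: 0.397
```

```bash
python3 - <<'E'
from h import *
st()
p=ctrl.camera("scene"); q=ctrl.camera("side")
u=np.array([.1945,-1])/np.hypot(.1945,1)
for m in ctrl.mark_of(p,"caddy_pin_tip")[:1]:
    x=world(p,m["position"],z=34); print("pin",m["score"],x.round(1),"along",(x[:2]-[531.9,0])@u)
a=cv2.resize(p["color"][250:410,230:430,::-1],(500,400),interpolation=cv2.INTER_CUBIC)
b=cv2.resize(q["color"][150:310,220:480,::-1][:, :120*2],(300,200),interpolation=cv2.INTER_CUBIC)
cv2.imwrite("pics/f5.png",np.hstack([a,np.vstack([b,b*0])]))
E
```

```text
t 32.48 tcp [529.3  26.8 351.3] yhead -78.98 F [-0.3  0.  -1.3] M [-0.09 -0.02 -0.02] gap mm 35.0
pin 0.74 [ 569.  -170.1   34. ] along 174.03119596889562
```

View pics/f5.png

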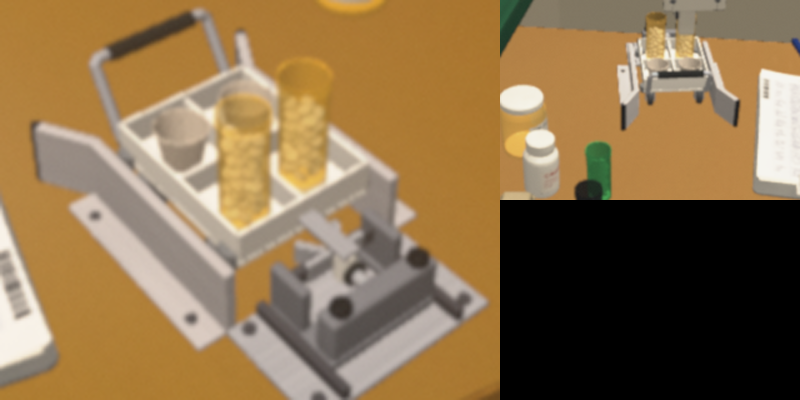

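The caddy sits between the rails with the pin (345,265) at the buffer and the load upright. The gripper is clear and the other things are where they were. I hand the job in.

```bash
python3 -c "
from bench import ctrl
print(ctrl.close_job())"
```

```text
the job is handed in; nothing more can be done
None
```

The caddy is parked in the dock with its pin held by the jaws. The gripper is open, about 100 mm above the handle. The job was handed in at about 32.5 s of the 72 s allowed.

**What I did:** I gripped the handle and rolled the caddy 90 mm straight with its nose still outside the dock, to let the castors swing straight. I then steered it along a gentle curve between the rails and pressed it home in 1–5 mm steps.

**Final checks:**
- **Seating:** the jaws resisted with about 5.5 N when the pin was about 155 mm inward of the dock's origin. They then gave way, and the buffer pushed back with about 3.5 N.
- **Latch:** a pull-back of about 6 N did not move the pin out.
- **After release:** the camera puts the pin at about 174 mm, unchanged. The last picture shows both vials and the visible cups upright, and the bystanders in view have not moved.
- **Forces:** every force reading stayed below about 7.5 N. Readings came only at the end of each move, so peaks in between were not seen.

**Less certain:**
- **Castor angles:** I could not measure them. That they trailed straight rests on the 90 mm rolled and a blurred picture.
- **Jaw openings:** I judged these by force, not by sight.
- **Camera readings:** the side camera's caddy readings were wrong once the arm blocked its view. Two of the scene camera's pin readings were also off. I relied on the arm's position and the remaining scene measurements instead.

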